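Select the test program on the charging-cable test station and start it

ROBOT

A 6-joint arm with a two-finger parallel gripper is mounted at the origin on the work surface. World frame = base frame: x ahead of the robot, y to its left, z up, the work surface at z = 0. Lengths are in m, angles in rad, forces in N, time in s.
With the tool pointing down it reaches from about 0.3 to 1 m from the base axis. Payload 5.1 kg.
Tool frame: the origin (TCP) lies midway between the tips of the shut fingers; the grasp point (between the pads) lies manip.tcp_to_grasp behind it (manip.tcp_to_grasp is the distance from the TCP to the grasp point, in m); y points along the fingers, x is the direction in which the jaws open and shut, and the axes are right-handed (so a half turn about y gives the same grasp; the last joint's range is limited). The gripper opens to 95 mm and grips with 3 to 60 N. Pads are 20 mm wide; open, the fingers measure 119 mm over their backs; the gripper's body (75 mm by 180 mm) begins 59 mm behind the grasp point.
Start: joints at [-1.188, 0.124, 1.65, -0, 1.367, -0.083], TCP at [0.292, -0.581, 0.215] pointing down, gripper open.
Joint ranges: [-2.61, 2.61], [-1.02, 2.33], [0.03, 2.71], [-1.35, 4.49], [0.32, 2.68], [-2.91, 2.91]. Speed limits (rad/s): [2.57, 2.57, 3.14, 3.14, 3.14, 3.14].

INTERFACE

Orientations are given as [roll, pitch, yaw] about the fixed x, y, z axes, in that order (R = Rz(yaw) Ry(pitch) Rx(roll)).
In Python, from bench import manip gives the robot as it stands. The module is installed in compiled form; this text tells all that it offers.
- The arm moves only by the tool move_arm, never from a script. Its argument "motion" is one flat list of numbers, 5 for each row, row after row: the shift along the tool's x, y, z in m, then the turn about the tool's y in degrees, then the closure, from 0 (fully open) to 1 (shut). In form: [x, y, z, twist, hand, x, y, z, twist, hand, ...]. A call has exactly 5 rows; each row is the pose to reach, as a shift and turn from the pose commanded when the call began, along the tool's axes at that moment; what a row does not reach only later rows make up. A row lasts 1/8 s, in which the tool goes at most 62.5 mm and 10.7 degrees, less where a joint would pass 70% of its speed; a pose out of reach is approached as far as the arm can. A call with a gripper value outside its range is refused whole. The fingers move at their own pace and stop on an object; the grip force is fixed at half the most. Time passes only in rows, so rows that repeat a pose let the fingers close, or fill a call up. It gives the time, the measured TCP pose, the force and the opening at its end, in the units of the state.
- manip.state(): the state, without advancing time (a new reading comes with each control period).
- manip.get_image(name): name is "scene" or "top" or "wrist"; returns the picture (384x512x3 uint8, red, green, blue); there is no depth.
- manip.camera_model(name): a dict with "vfov" (degrees; the focal length in pixels is half the picture's height over the tangent of half this angle, whatever the lens; pixels are square), "cx", "cy" (the principal point, pixels), "world_from_camera" (4x4, takes a point from camera to world coordinates). Camera axes: x right, y down, z forward; pixel columns grow to the right and rows downward; lengths in m; the calibration is good to about 2 mm. A picture is of the moment at which its call begins: read the wrist's pose just before it. camera_model takes no time and is no camera call; for the wrist camera it gives the pose at the moment of the call.
- manip.job_done(): hands the job in, once; it reports no verdict.
Trained networks look in the newest picture that a camera, given by its name, has taken for a name from the list of things; names that differ only in an ending like _2 or _b are one class to them, and where a whole thing is asked for, a point or a joint stands for the part that bears it (a point fixed in the world has none). Each returns a list of dicts, best first, with "score" (0 to 1); they miss things now and then, are a little off and sometimes report something else, mostly with a low value. They report only what shows in the picture. A call takes as long as a camera call.
- manip.regions_of(camera, label): "region" (384x512 bool, what is visible of it) and "extent" ([centre column, centre row, width, height] in pixels, round what is visible of it).
- manip.tip_of(camera, label): "uv" ([column, row] in pixels: a listed point, or the origin of a listed thing).
The state is a dict: "time_s": time; "joint_positions": joint angles; "qd": joint speeds; "effort": joint torques, N m; "ee_pos": TCP position; "tcp_rot": TCP orientation; "ft_force": force on the tool from outside, world axes, zero at the start; "ft_torque": the same for the moment, N m; "grip_width": opening from 0.0 (shut) to 1.0 (fully open).
Only numpy, scipy, OpenCV 4.12 (cv2) and the standard library are available. Lean on these libraries where they do the work, as an engineer would, in place of code of your own. Each camera call takes 0.05 s, during which the arm holds its last target. There are 200 camera calls.

TASK

On the cable test station, turn the black rotary selector with a fingertip, click by click, until its lever has clicked in at the green dot, pushing the lever from the side and not gripping it. Then press the blue start button fully down with a fingertip and let it spring back, without pressing it at any other selector position. Leave the lever at the green dot and leave the loose things (red clip, black cap, terminal block) where they are.

Things in the scene. Friction and masses are not known exactly. Their poses are not given: they have to be found in the camera images.
- selector_axis (a point): On the selector's upright turning axis, level with the top of its lever, 40 mm above the station's flat top. Its x is the station's x (to the far side), z up. Around it: fixed dark collar 60 mm across, 8 mm high; above it a black hub 52 mm across, up to 21 mm above the station's top. For 95 mm around, the station's top carries nothing else but the 2 mm dots
- lever_end (a point): Middle of the lever's top face, 40 mm out from the axis, 40 mm above the station's top. The black lever bar crosses the hub: 12 mm wide, from 54 mm on its pointing side (white line on top, white end face) to 21 mm on its blunt side, spanning 14 to 40 mm above the station's top (air under it beyond the collar). x points outward along the lever, z up
- selector (a joint): Lever angle, rad, counter-clockwise from above: 0 along +x of selector_axis, +1.57 along its +y. Clicks into 9 positions 0.5236 (30 deg) apart from -2.094 to 2.094, stops at both ends. Starts at -0.5236, 0 or 0.5236. Resists up to about 0.1 N m between positions (2 to 3 N at 40 mm); pushed past half-way it snaps on into the next, up to 15 deg ahead of the finger
- pointer (a point): Point in line with the lever, 72 mm from the selector's axis, 2 mm above the station's top: over the centre of the dot the lever points at. Turns with the lever; x points outward along it
- dot_green: Green round dot, 22 mm across, 2 mm high, fixed on the station's top 72 mm from the selector's axis, at one of the click positions -2.094, -1.571, -1.047, 1.047, 1.571, 2.094; which one changes. The other five carry red, blue, yellow, black and grey dots alike; the three middle positions have none. Origin at the centre of its underside
- start_top (a point): Centre of the top face of the blue round start button, 30 mm across, standing 10 mm out of a round black housing 44 mm across, 12 mm high, on the station's top; it moves down with the button
- start (a joint): How far the start button is pressed down, in m: 0 released, 0.006 fully down. Its spring starts at about 1.5 N and takes 5 N fully down; it springs back by itself
- station: Test station, fixed on the table: box 300 x 460 x 80 mm, aluminium profile edges, flat top. Origin at the centre of its underside, x to its far side (yaw up to 0.35 rad), z up. Selector axis at x 0, y -85 mm; start button at x -65, y +85; 3 mm high display at x +64, y +105
- clip: Loose red test clip, 103 mm long along its x, 16 mm wide, 24 mm high, lying on the station's top near its +y edge. To be left alone. Origin under its middle
- cap: Loose black connector cap, 56 mm across, 38 mm high, standing on the table beside the +y end of the station. To be left alone. Origin at the centre of its underside
- block: Loose black terminal block, 50 x 90 x 42 mm, with brass strips, on the table beside the -y end of the station. To be left alone. Origin at the centre of its underside

How it is judged:
On the way, in this order (a step that is already met when the one before it is completed fails the run):
1. the selector has clicked in at the green dot (horizontal distance between pointer and dot_green below 0.008 m and velocity of joint selector between -0.2 and 0.2 rad/s), for 0.3 s.
2. the start button is pressed fully down with the selector at the green dot (value of joint start above 0.005 m and contact force between the fingers and start above 0.5 N and horizontal distance between pointer and dot_green below 0.008 m), for 0.05 s.
At the end, for the whole second after the job is handed in: The lever points at the green dot (its line within 8 mm of the dot centre, about 6 degrees), the start button was pressed after that (5 of its 6 mm or more) and is up again (within 1 mm), and clip, cap and terminal block are within 15 mm of where they were (horizontal distance between pointer and dot_green below 0.008 m and value of joint start below 0.001 m and distance of each of clip, cap, block from where it was at the start of the episode below 0.015 m); the robot touches nothing.
It fails at once if the start button was pressed (over 3 mm) while the selector was not at the green dot (value of joint start above 0.003 m and horizontal distance between pointer and dot_green above 0.01 m).
It fails at once if the lever was gripped: the fingers stood astride it (y of the grasp point in the frame of pointer between -0.007 and 0.007 m and x of the grasp point in the frame of pointer between -0.105 and -0.008 m and z of the grasp point in the frame of pointer below 0.051 m).
It fails at once if a loose thing was knocked, carried or lifted (distance of any of clip, cap, block from where it was at the start of the episode above 0.03 m).
It also fails if it takes over 64 s, if anything falls off the work surface, if the arm or the gripper's body presses on something with over 40 N, if the wrist force passes 120 N, or if a joint passes its speed limit or range.

## Working session

There is one attempt and no reset: what is moved stays moved. The work goes in short steps, Python scripts to look and compute and a tool call to move; the robot and the scene stay as the last step left them, time stands still between calls to the robot, and variables do not carry over. Pictures are saved under pics/ and viewed, about 8 in all and at most 12, crops included, and the job is handed in when it is done.

Besides the shell and the picture viewer there is one more tool, called after ">>>" by a JSON object that holds its "name" and its "arguments". move_arm: Moves the arm, as the interface text tells. Its arguments: {"type":"object","properties":{"motion":{"type":"array","items":{"type":"number"}}},"required":["motion"]}

```bash
mkdir -p pics; cat > h.py <<'E'
from bench import manip
import numpy as np, cv2
def ray(cam,uv):
    m=manip.camera_model(cam);f=192/np.tan(np.radians(m['vfov'])/2)
    T=np.array(m['world_from_camera']);d=T[:3,:3]@np.array([(uv[0]-m['cx'])/f,(uv[1]-m['cy'])/f,1.])
    return T[:3,3],d
def at(cam,uv,z):
    o,d=ray(cam,uv);return (o+d*(z-o[2])/d[2])
def save(cam,n):
    im=manip.get_image(cam);cv2.imwrite(f'pics/{n}.png',im[:,:,::-1]);return im
E
python3 - <<'E'
from h import *
print(manip.state(),manip.tcp_to_grasp)
save('top','t1');save('scene','s1')
for cam in('top','scene'):
  for l,z in(('selector_axis',.12),('lever_end',.12),('pointer',.082),('dot_green',.08),('start_top',.102),('station',0),('clip',.08),('cap',0),('block',0)):
    r=manip.tip_of(cam,l)
    for q in r[:2]: print(cam,l,round(q['score'],2),np.round(q['uv'],1),np.round(at(cam,q['uv'],z),4))
E
```

```text
{'time_s': 0.0, 'joint_positions': array([-1.18759737e+00,  1.24448004e-01,  1.65167327e+00, -3.91161791e-05,
        1.36748310e+00, -8.26130501e-02]), 'qd': array([ 1.29750858e-03, -1.13128451e-03, -1.27932538e-03, -1.50982957e-04,
        2.84546551e-05, -1.82586371e-03]), 'effort': array([-8.87148981e-04, -4.17600238e+01, -3.59932280e+01,  7.73660839e-02,
        4.92111978e-02, -1.64363023e-04]), 'ee_pos': array([ 0.29166252, -0.58017278,  0.21342443]), 'tcp_rot': array([-1.57066849,  0.00200802, -1.10497626]), 'ft_force': array([-0.20139358,  0.03031763, -0.17035797]), 'ft_torque': array([ 0.03057922, -0.02000803,  0.01240692]), 'grip_width': 0.9978237770965519} 0.0188
top selector_axis 0.89 [333.  203.2] [ 0.5324 -0.1314  0.12  ]
top lever_end 0.89 [330.1 185.4] [ 0.5729 -0.1261  0.12  ]
top lever_end 0.33 [334.6 175. ] [ 0.5966 -0.137   0.12  ]
top pointer 0.92 [333.7 176.3] [ 0.5991 -0.1408  0.082 ]
top dot_green 0.51 [362.3 209.9] [ 0.5193 -0.2053  0.08  ]
top start_top 0.51 [254.9 213.8] [0.5116 0.0453 0.102 ]
top station 0.73 [294.6 201.7] [ 0.5475 -0.0532  0.    ]
top station 0.66 [168.5 189.5] [0.5821 0.2653 0.    ]
top clip 0.79 [225.5 162.6] [0.6353 0.1144 0.08  ]
top cap 0.92 [171.  187.4] [0.5874 0.2591 0.    ]
top block 0.68 [410.5 226. ] [ 0.4834 -0.3407  0.    ]
top block 0.3 [253.2 213.7] [0.5184 0.0513 0.    ]
scene selector_axis 0.62 [207.7 164.8] [ 0.5446 -0.1325  0.12  ]
scene lever_end 0.77 [203.4 170.2] [ 0.572  -0.1328  0.12  ]
scene pointer 0.59 [198.  188.9] [ 0.6135 -0.1337  0.082 ]
scene pointer 0.4 [269.3 177.5] [0.495  0.0422 0.082 ]
scene dot_green 0.5 [197.4 167.9] [ 0.5235 -0.1826  0.08  ]
scene start_top 0.49 [272.  175.7] [0.5077 0.0549 0.102 ]
scene station 0.87 [233.5 201.1] [ 0.546  -0.0564  0.    ]
scene clip 0.81 [279.9 214.9] [0.632  0.1208 0.08  ]
scene cap 0.56 [330.8 231.4] [ 0.5683  0.2528 -0.    ]
scene block 0.56 [166.3 170.2] [ 0.4814 -0.3335  0.    ]
```

```bash
python3 - <<'E'
import cv2
a=cv2.imread('pics/t1.png')[130:250,200:400];cv2.imwrite('pics/t1c.png',cv2.resize(a,None,fx=4,fy=4,interpolation=cv2.INTER_CUBIC))
E
```

```text
(no output)
```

View pics/t1c.png

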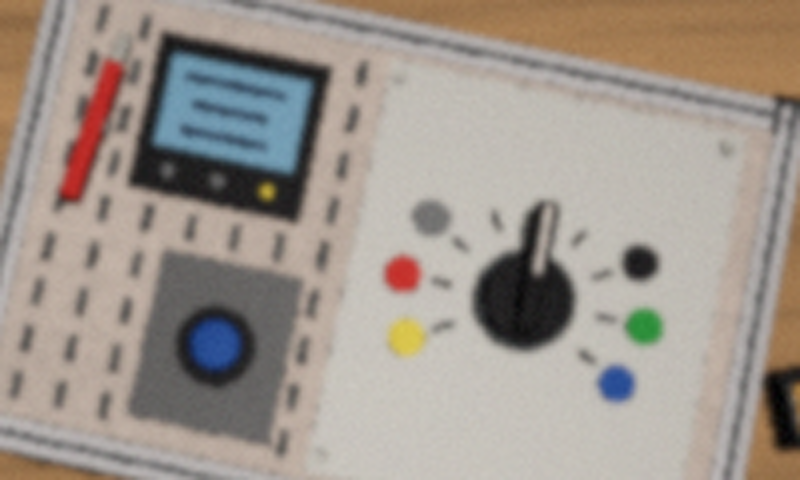

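```bash
cat >> h.py <<'E'
from scipy.optimize import least_squares
R2=lambda a:np.array([[np.cos(a),-np.sin(a)],[np.sin(a),np.cos(a)]])
HSV={'green':((45,90,50),(85,255,255)),'yellow':((22,110,90),(34,255,255)),'blue':((108,120,60),(125,255,255)),'red':((0,140,90),(6,255,255))}
def blobs(im,c,amin=20):
    h=cv2.cvtColor(im,cv2.COLOR_RGB2HSV);m=cv2.inRange(h,*map(np.array,HSV[c]))
    n,_,s,ce=cv2.connectedComponentsWithStats(m)
    return [(s[i][4],ce[i],s[i][2:4]) for i in range(1,n) if s[i][4]>=amin]
def fit(P,S):  # world pts, station pts -> x,y,yaw
    P=np.array(P);S=np.array(S)
    r=least_squares(lambda q:(S@R2(q[2]).T+q[:2]-P).ravel(),[.55,-.05,-.2]);return r.x,r.fun.reshape(-1,2)
def dot(a):return [.072*np.cos(a),-.085+.072*np.sin(a)]
def loc(q,s):return R2(q[2])@np.array(s)+q[:2]
E
python3 - <<'E'
from h import *
im=cv2.imread('pics/t1.png')[:,:,::-1].copy()
for c in HSV:
  for b in blobs(im,c,10): print(c,b[0],b[1].round(1),at('top',b[1],.082).round(4),at('top',b[1],.102).round(4))
E
```

```text
green 51 [360.7 211.2] [ 0.5161 -0.201   0.082 ] [ 0.5148 -0.1968  0.102 ]
yellow 19 [ 0.4 83.9] [0.836  0.6629 0.082 ] [0.8288 0.6512 0.102 ]
yellow 14 [266.3 177.5] [0.5981 0.018  0.082 ] [0.5953 0.0182 0.102 ]
yellow 54 [301.2 213.7] [ 0.5118 -0.0624  0.082 ] [ 0.5105 -0.0607  0.102 ]
blue 451 [ 69.5 113.3] [0.7602 0.4906 0.082 ] [0.7544 0.482  0.102 ]
blue 10 [63.7 88.4] [0.8226 0.5075 0.082 ] [0.8156 0.4986 0.102 ]
blue 153 [253.4 215.6] [0.5086 0.0493 0.082 ] [0.5074 0.0489 0.102 ]
blue 45 [353.7 225.4] [ 0.4833 -0.1834  0.082 ] [ 0.4826 -0.1795  0.102 ]
red 418 [452.4  78. ] [ 0.8357 -0.4346  0.082 ] [ 0.8285 -0.4261  0.102 ]
red 384 [ 23.3 108.4] [0.7737 0.6033 0.082 ] [0.7676 0.5927 0.102 ]
red 180 [222.3 162.6] [0.635  0.1218 0.082 ] [0.6315 0.1201 0.102 ]
red 45 [300.1 198.1] [ 0.5484 -0.0606  0.082 ] [ 0.5464 -0.059   0.102 ]
```

```bash
python3 - <<'E'
from h import *
D=np.pi/6
q,r=fit([[.5161,-.201],[.5118,-.0624],[.5074,.0489],[.4833,-.1834],[.5484,-.0606]],[dot(-3*D),dot(4*D),[-.065,.085],dot(-4*D),dot(3*D)])
print(q,(r*1e3).round(1));np.save('q.npy',q)
ax=loc(q,[0,-.085]);print('axis',ax,'start',loc(q,[-.065,.085]))
e=at('top',[330.1+2,185.4],.12)[:2]-ax;print('lever',np.arctan2(e[1],e[0])-q[2])
# place to start: station-frame finger centre beside lever (+y), r=46
s=manip.state();R=cv2.Rodrigues(np.zeros(3))[0]
print('lever dir world',q[2])
E
```

```text
[ 0.551597   -0.04819426 -0.22750754] [[ 0.1 -0.1]
 [-0.4  0.3]
 [ 0.   0.4]
 [-0.  -0.2]
 [ 0.3 -0.3]]
axis [ 0.53242525 -0.13100394] start [0.50744369 0.04927618]
lever 0.23745333952875747
lever dir world -0.2275075372242372
```

```bash
cat >> h.py <<'E'
from scipy.spatial.transform import Rotation as Ro
q=np.load('q.npy')
ax=loc(q,[0,-.085])
def go(xy,z,yaw):
    s=manip.state();R=Ro.from_euler('xyz',s['tcp_rot']).as_matrix()
    d=R.T@(np.r_[xy,z]-s['ee_pos']);y0=s['tcp_rot'][2]
    print('t',s['time_s'],'shift',d.round(4),'twist',round(-np.degrees((yaw-y0+np.pi)%(2*np.pi)-np.pi),1))
def beside(th,x,y): # station lever angle th, lever frame x,y -> world
    return ax+R2(q[2]+th)@np.array([x,y])
E
python3 -c "
from h import *
go(beside(0,.046,.03),.2,q[2])"
```

```text
t 1.0 shift [-0.2875  0.0147  0.4714] twist -50.3
```

>>> {"name": "move_arm", "arguments": {"motion": [-0.03,0,0.05,-10,1,-0.06,0,0.1,-20,1,-0.09,0,0.15,-30,1,-0.12,0,0.2,-40,1,-0.15,0,0.25,-50.3,1]}}

```text
time_s: 1.62
ee_pos: [0.4487, -0.3328, 0.2149]
tcp_rot: [-1.571, -0.001, -0.222]
ft_force: [1.0, -0.6, 1.0]
grip_width: 0.534
```

```bash
python3 -c "
from h import *
go(beside(0,.046,.03),.2,q[2])"
```

```text
t 1.625 shift [0.0835 0.0149 0.245 ] twist 0.3
```

>>> {"name": "move_arm", "arguments": {"motion": [0.02,0,0.06,0,1,0.04,0,0.12,0,1,0.06,0,0.18,0,1,0.0835,0.01,0.245,0,1,0.0835,0.015,0.245,0,1]}}

```text
time_s: 2.25
ee_pos: [0.5856, -0.1114, 0.1994]
tcp_rot: [-1.57, -0.0, -0.222]
ft_force: [-0.6, 0.7, 0.5]
grip_width: 0.023
```

```bash
python3 -c "
from h import *
go(beside(0,.046,.03),.112,q[2])
im=save('wrist','w1')
for c in HSV:
  for b in blobs(im,c,60): print(c,b[0],b[1].round(1),at('wrist',b[1],.082).round(4))
for l in('lever_end','selector_axis'):
  for r in manip.tip_of('wrist',l)[:1]: print(l,r['score'],at('wrist',r['uv'],.12))
print(ax,beside(0,.04,0),manip.state()['ft_force'])
"
```

```text
t 2.25 shift [-0.0014  0.0874 -0.0011] twist 0.3
yellow 64 [242.8  66.6] [0.5956 0.0173 0.082 ]
yellow 316 [183.3 164.4] [ 0.5096 -0.0632  0.082 ]
blue 234 [141.6  52.6] [0.5014 0.0517 0.082 ]
red 293 [216.2 155.7] [ 0.5468 -0.0621  0.082 ]
lever_end 0.85 [ 0.56961486 -0.13846585  0.12      ]
selector_axis 0.62 [ 0.52842625 -0.13615181  0.12      ]
[ 0.53242525 -0.13100394] [ 0.57139451 -0.14002594] [ 0.52630544  0.06466295 -0.02354459]
```

View pics/w1.png

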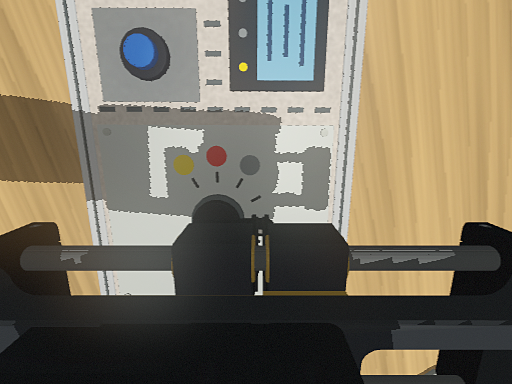

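>>> {"name": "move_arm", "arguments": {"motion": [0,0.03,-0.001,0,1,-0.001,0.06,-0.001,0,1,-0.0015,0.08,-0.001,0,1,-0.0015,0.09,-0.001,0,1,-0.0015,0.091,-0.001,0,1]}}

```text
time_s: 3.02
ee_pos: [0.5826, -0.1157, 0.1085]
tcp_rot: [-1.571, 0.0, -0.228]
ft_force: [-0.1, 0.0, -1.4]
grip_width: 0.006
```

```bash
cat >> h.py <<'E'
def table(ths,z,x=.046,y=.016):
    s=manip.state();print(s['time_s'],s['ee_pos'].round(4),s['ft_force'].round(2))
    for t in ths:
        print(t,end=' ');t=np.radians(t);go(beside(t,x,y),z,q[2]+t)
E
python3 -c "
from h import *
table([0,-4,-8,-12,-16,-20],.109)"
```

```text
3.025 [ 0.5826 -0.1157  0.1085] [-0.1   0.   -1.38]
0 t 3.025 shift [ 0.0006 -0.0005 -0.0102] twist -0.0
-4 t 3.025 shift [ 0.0016 -0.0005 -0.0135] twist 4.0
-8 t 3.025 shift [ 0.0024 -0.0005 -0.0168] twist 8.0
-12 t 3.025 shift [ 0.003  -0.0005 -0.0201] twist 12.0
-16 t 3.025 shift [ 0.0033 -0.0005 -0.0235] twist 16.0
-20 t 3.025 shift [ 0.0033 -0.0005 -0.0269] twist 20.0
```

>>> {"name": "move_arm", "arguments": {"motion": [0.0006,0,-0.01,0,1,0.002,0,-0.015,6,1,0.003,0,-0.0195,11,1,0.0033,0,-0.0235,16,1,0.0033,0,-0.0265,20,1]}}

```text
time_s: 3.65
ee_pos: [0.5808, -0.1427, 0.1101]
tcp_rot: [-1.57, -0.002, -0.579]
ft_force: [-0.4, -1.1, -0.1]
grip_width: 0.005
```

```bash
python3 -c "
from h import *
im=save('top','t2')[130:250,200:400]
cv2.imwrite('pics/t2c.png',cv2.resize(im,None,fx=4,fy=4,interpolation=2)[:,:,::-1])
for r in manip.tip_of('top','lever_end')[:2]+manip.tip_of('top','pointer')[:1]:
  e=at('top',r['uv'],.12)[:2]-ax;print(r['score'],np.degrees(np.arctan2(e[1],e[0])-q[2]),e)
table([-20,-25,-31,-37,-43,-49],.109)"
```

```text
3.8 [ 0.5806 -0.1424  0.1098] [-0.45  0.27  0.25]
-20 t 3.8 shift [-0.0006  0.0008 -0.0007] twist 0.1
-25 t 3.8 shift [ 0.0006  0.0008 -0.0048] twist 5.1
-31 t 3.8 shift [ 0.0016  0.0008 -0.0098] twist 11.1
-37 t 3.8 shift [ 0.002   0.0008 -0.0148] twist 17.1
-43 t 3.8 shift [ 0.002   0.0008 -0.0199] twist 23.1
-49 t 3.8 shift [ 0.0014  0.0008 -0.025 ] twist 29.1
```

View pics/t2c.png

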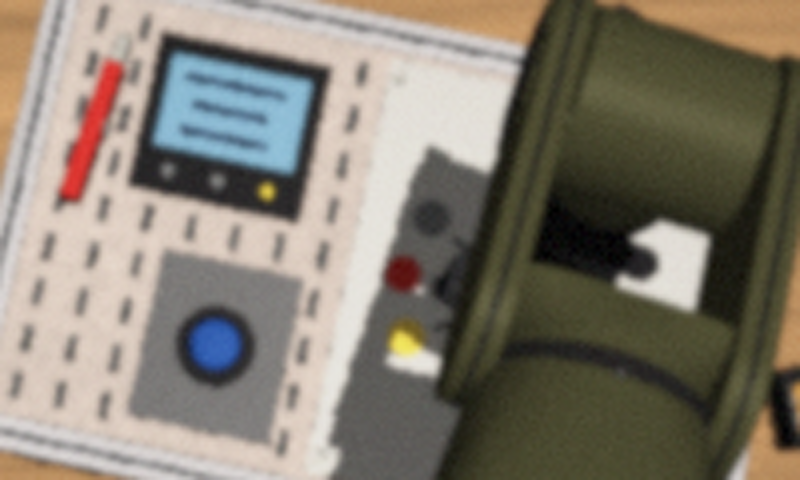

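The top view is blocked by the arm (lever hidden around 600,240); I'll continue and check from the scene camera.

>>> {"name": "move_arm", "arguments": {"motion": [0.0006,0.0005,-0.005,5,1,0.0016,0.0005,-0.01,11,1,0.002,0.0005,-0.015,17,1,0.002,0.0005,-0.02,23,1,0.0014,0.0005,-0.025,29,1]}}

```text
time_s: 4.42
ee_pos: [0.5679, -0.1637, 0.1088]
tcp_rot: [-1.57, -0.001, -1.084]
ft_force: [-0.6, 0.4, 0.0]
grip_width: 0.003
```

```bash
python3 -c "
from h import *
im=save('scene','s2')[110:240,130:300]
cv2.imwrite('pics/s2c.png',cv2.resize(im,None,fx=4,fy=4,interpolation=2)[:,:,::-1])
table([-49,-55,-60,-65,-70,-75,-79],.109)"
```

```text
4.475 [ 0.5676 -0.1642  0.1088] [-0.96 -0.01  0.79]
-49 t 4.475 shift [ 0.0002 -0.0002  0.0005] twist -0.2
-55 t 4.475 shift [ 0.0017 -0.0002 -0.0044] twist 5.8
-60 t 4.475 shift [ 0.0025 -0.0002 -0.0085] twist 10.8
-65 t 4.475 shift [ 0.0029 -0.0002 -0.0128] twist 15.8
-70 t 4.475 shift [ 0.003  -0.0002 -0.017 ] twist 20.8
-75 t 4.475 shift [ 0.0027 -0.0002 -0.0213] twist 25.8
-79 t 4.475 shift [ 0.0022 -0.0002 -0.0246] twist 29.8
```

View pics/s2c.png

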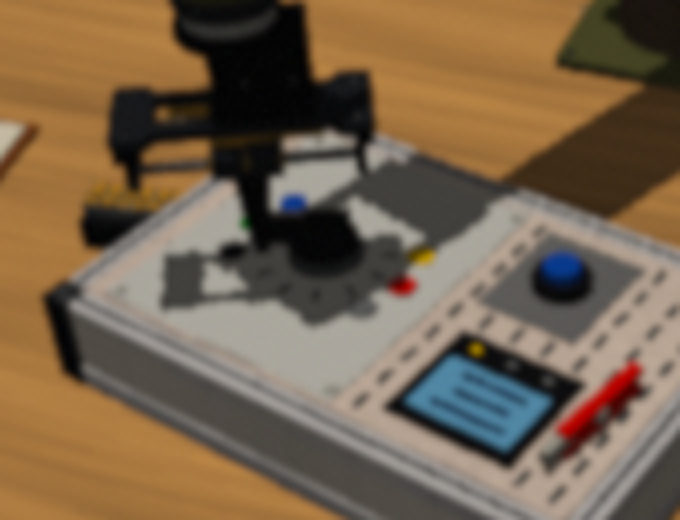

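The scene view shows the finger (255,215) in front of the selector with the lever hidden behind it, which fits a lever being pushed. One more click to go.

>>> {"name": "move_arm", "arguments": {"motion": [0.0017,0,-0.0045,6,1,0.0026,0,-0.0095,12,1,0.003,0,-0.0145,18,1,0.0028,0,-0.02,24,1,0.0022,0,-0.0245,29.5,1]}}

```text
time_s: 5.1
ee_pos: [0.5472, -0.1771, 0.1087]
tcp_rot: [-1.57, -0.0, -1.598]
ft_force: [0.2, 0.3, -0.1]
grip_width: 0.006
```

```bash
python3 -c "
from h import *
table([-79],.109)
print('back off');table([-79],.109,y=.045);table([-79],.18,y=.045)"
```

```text
5.1 [ 0.5472 -0.1771  0.1087] [ 0.2   0.3  -0.11]
-79 t 5.1 shift [ 0.0004 -0.0003 -0.0004] twist 0.5
back off
5.1 [ 0.5472 -0.1771  0.1087] [ 0.2   0.3  -0.11]
-79 t 5.1 shift [ 0.0007 -0.0002  0.0286] twist 0.5
5.1 [ 0.5472 -0.1771  0.1087] [ 0.2   0.3  -0.11]
-79 t 5.1 shift [ 0.0007 -0.0712  0.0287] twist 0.5
```

>>> {"name": "move_arm", "arguments": {"motion": [0,0,0.02,0,1,0,-0.01,0.035,0,1,0,-0.06,0.035,0,1,-0.05,-0.08,0.02,0,1,-0.11,-0.08,0.0,0,1]}}

```text
time_s: 5.72
ee_pos: [0.5518, -0.0675, 0.1918]
tcp_rot: [-1.564, -0.001, -1.597]
ft_force: [0.1, 0.8, -0.6]
grip_width: 0.004
```

```bash
cat > look.py <<'E'
from h import *
import sys
go(loc(q,[-.065,.085]),.14,manip.state()['tcp_rot'][2])
im=save('top',sys.argv[1])[130:250,200:400]
cv2.imwrite(f'pics/{sys.argv[1]}c.png',cv2.resize(im,None,fx=4,fy=4,interpolation=2)[:,:,::-1])
for l in('lever_end','pointer'):
  for r in manip.tip_of('top',l)[:2]:
    e=at('top',r['uv'],.12 if l[0]=='l' else .082)[:2]-ax;print(l,r['score'],np.degrees(np.arctan2(e[1],e[0])-q[2]),np.hypot(*e))
E
python3 look.py t3
```

```text
t 5.725 shift [-0.1157  0.0514 -0.0477] twist -0.0
lever_end 0.61 -86.7312489802272 0.03172430425444873
```

View pics/t3c.png

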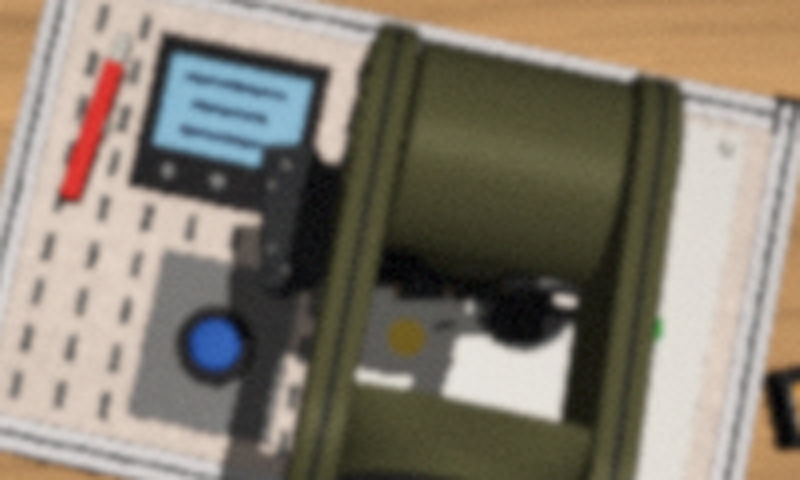

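The white line shows at (565,300), pointing right, but the arm hides its end; I'll move over the button and look again.

>>> {"name": "move_arm", "arguments": {"motion": [-0.04,0,-0.015,0,1,-0.08,0,-0.035,0,1,-0.115,0.02,-0.0475,0,1,-0.1155,0.04,-0.0475,0,1,-0.1155,0.05,-0.0475,0,1]}}

```text
time_s: 6.5
ee_pos: [0.5054, 0.0482, 0.1366]
tcp_rot: [-1.573, -0.001, -1.597]
ft_force: [0.5, -0.6, -0.3]
grip_width: 0.005
```

```bash
python3 look.py t4
```

```text
t 6.5 shift [-0.0011 -0.0034  0.002 ] twist -0.0
lever_end 0.83 -96.24977757708767 0.03338927271774703
lever_end 0.53 97.09576106548452 0.08535268257291041
pointer 0.63 -89.25873613928636 0.07074244479872685
pointer 0.23 -93.83414942076003 0.19218477055365468
```

View pics/t4c.png

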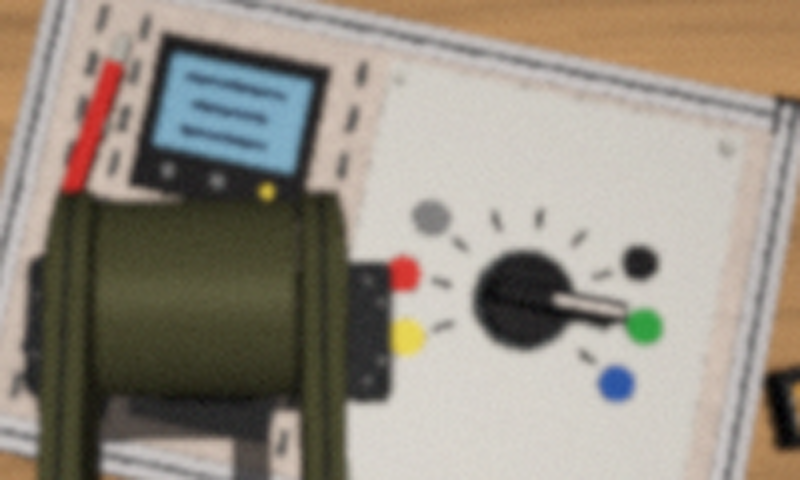

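The lever's white line runs from (555,298) to (625,312), right at the green dot (645,325), so it has clicked in there. Pressing now.

>>> {"name": "move_arm", "arguments": {"motion": [-0.001,0.02,0.002,0,1,-0.001,0.032,0.002,0,1,-0.001,0.037,0.002,0,1,-0.001,0.0415,0.002,0,1,-0.001,0.0415,0.002,0,1]}}

```text
time_s: 7.28
ee_pos: [0.5079, 0.0497, 0.0973]
tcp_rot: [-1.57, -0.001, -1.597]
ft_force: [-2.0, -0.7, 4.1]
grip_width: 0.008
```

>>> {"name": "move_arm", "arguments": {"motion": [0,0.0015,0,0,1,0,0.003,0,0,1,0,0.004,0,0,1,0,0.004,0,0,1,0,0.004,0,0,1]}}

```text
time_s: 7.9
ee_pos: [0.5083, 0.0498, 0.096]
tcp_rot: [-1.57, -0.001, -1.597]
ft_force: [-9.4, -2.2, 17.5]
grip_width: 0.006
```

Bottomed (17.5 N, z 0.096). Releasing and retreating.

>>> {"name": "move_arm", "arguments": {"motion": [0,-0.004,0,0,1,0,-0.02,0,0,1,0,-0.06,0,0,1,0,-0.1,-0.03,0,1,0,-0.12,-0.08,0,1]}}

```text
time_s: 8.52
ee_pos: [0.4286, 0.0524, 0.216]
tcp_rot: [-1.566, 0.001, -1.597]
ft_force: [0.3, 0.2, 0.7]
grip_width: 0.007
```

>>> {"name": "move_arm", "arguments": {"motion": [0,0,-0.04,0,1,0,0,-0.06,0,1,0,0,-0.06,0,1,0,0,-0.06,0,1,0,0,-0.06,0,1]}}

```text
time_s: 9.15
ee_pos: [0.3682, 0.0537, 0.2127]
tcp_rot: [-1.571, 0.0, -1.597]
ft_force: [-0.0, -0.2, -0.1]
grip_width: 0.004
```

```bash
python3 look.py t5; python3 -c "
from h import *
for l,z in(('clip',.08),('cap',0),('block',0),('start_top',.102)):
  for r in manip.tip_of('top',l)[:1]: print(l,at('top',r['uv'],z))
print(manip.state()['ft_force'])"
```

```text
t 9.15 shift [0.0007 0.0726 0.1393] twist -0.0
lever_end 0.76 -87.18927110827266 0.041073195740687136
pointer 0.6 -91.79768524419602 0.06589398302368488
pointer 0.49 3.252586045608942 0.004717360371690893
cap [0.57609007 0.25433018 0.        ]
block [ 0.47524682 -0.33931391  0.        ]
start_top [0.51202275 0.04557043 0.102     ]
[0.28298182 0.90933402 0.18812349]
```

View pics/t5c.png

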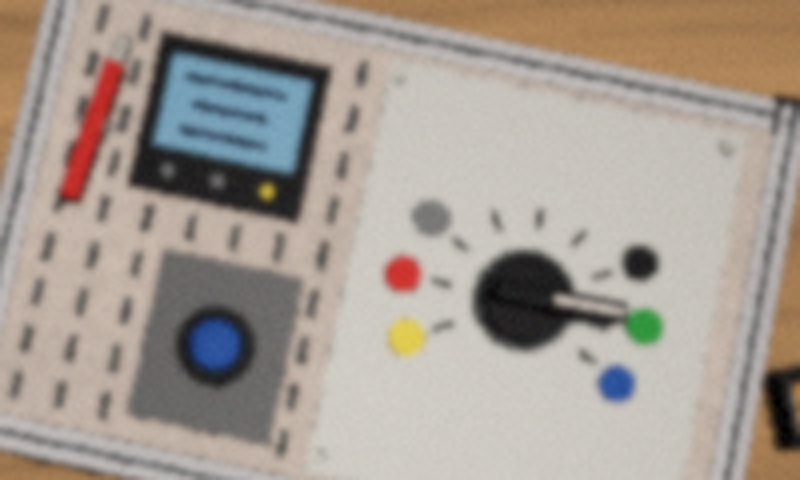

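```bash
python3 -c "
from bench import manip
manip.job_done()"
```

```text
the job is handed in; nothing more can be done
```

The selector is at the green dot, the start button was pressed once after that, and I handed the job in at about 9.5 s of the 64 s allowed. No verdict was reported.

- **Selector:** I pushed the lever from its side with the shut fingers, three clicks clockwise from 0 to the green dot at -1.571 rad. The top view before the press and the one after it both show the lever lying at the green dot. The point estimates after the press gave -87° and -92°, scattering around -90° as they did before it. The first two clicks were not confirmed by eye, because the arm or finger hid the lever while it moved.
- **Start button:** The first push reached about 4.7 mm with 4 N, so I pressed on until it stopped at 6 mm with about 17.5 N on the wrist. I then released it and withdrew. The last picture cannot show the button's height to within 1 mm. That it sprang back is inferred from nothing touching it any more.
- **Loose things:** The clip looks unmoved in the last picture. The network did not report it again, so I have no second number for it. The cap and block estimates came out 8 to 12 mm from the first readings. I put this down to detector noise because the arm never went near them at low height, but I did not check further.

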